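Pin a cavity plate into the bench cradle

ROBOT

A 6-joint arm with a two-finger parallel gripper is mounted at the origin on a cart in front of the work surface, level with it; the furniture and walls round the work are solid. World frame = base frame: x ahead of the robot, y to its left, z up, the work surface at z = 0. Lengths are in m, angles in rad, forces in N, time in s.
With the tool pointing down it reaches from about 0.375 to 0.9 m from the base axis. Payload 3.1 kg.
Tool frame: the origin (TCP) lies between the finger pads; the fingertips stand 19 mm ahead of it and the grasp point (between the pads) is the TCP; z points along the fingers, y is the line along which they close (so a half turn about z gives the same grasp; the last joint's range is limited). The gripper opens to 87 mm and grips with 3 to 60 N. Pads are 19 mm wide; open, the fingers measure 117 mm over their backs; the gripper's body (75 mm by 190 mm) begins 51 mm behind the grasp point.
Start: joints at [1.111, 0.527, 1.433, -0, 1.181, -0.178], TCP at [0.174, 0.6, 0.242] pointing down, gripper open.
Joint ranges: [-3.08, 3.08], [-0.75, 2.2], [0.22, 2.44], [-1.43, 4.57], [0, 2.65], [-2.85, 2.85]. Speed limits (rad/s): [2.79, 2.79, 3.14, 3.14, 3.14, 3.14].

INTERFACE

Orientations are given as a unit quaternion [x, y, z, w].
In Python, from rig import telemetry, viewer, hand_in gives the robot as it stands. The module is installed in compiled form; this text tells all that it offers.
- The arm moves only by the shell command python3 -m creep 'ROWS' [FORCE]. ROWS is JSON, a list of rows, each an object with "translation": the shift along the tool's x, y, z in mm, a list of three; "roll": the turn about the tool's z in degrees; "gripper": the finger opening in mm, from 0 to 87. In form: [{"translation": [tx, ty, tz], "roll": roll, "gripper": gripper}, ...]. A call has 1 to 5 rows; each row is the pose to reach, as a shift and turn from the pose commanded when the call began, along the tool's axes at that moment; what a row does not reach only later rows make up. A row lasts 1/12 s, in which the tool goes at most 41.7 mm and 7.16 degrees, less where a joint would pass 70% of its speed; a pose out of reach is approached as far as the arm can. A call with a gripper value outside its range is refused whole. The fingers move at their own pace and stop on an object; FORCE is the grip in N (left out, the last holds). Time passes only in rows, so rows that repeat a pose let the fingers close. It gives the time, the measured TCP pose, the force, the opening and the grip force at its end, in the units of the state.
- telemetry.get_obs(): the state, without advancing time (a new reading comes with each control period).
- viewer.camera(name): name is "scene" or "top" or "wrist"; returns the picture (480x640x3 uint8, blue, green, red); there is no depth.
- viewer.camera_info(name): a dict with "intrinsics" (3x3 intrinsics, pixels), "k1" (the pictures are not rectified: a ray, as slopes to the right and down, at radius r is drawn at 1 + k1 r^2 times it, then the intrinsics apply), "rvec" (rotation vector, rad) and "tvec" (3), from world to camera coordinates, as OpenCV has them; the wrist camera has in their place "hand_eye" (4x4, takes a point from camera to tool coordinates, whose origin is the TCP and whose axes are the flange's). Camera axes: x right, y down, z forward; pixel columns grow to the right and rows downward; lengths in m; the calibration is good to about 2 mm. A picture is of the moment at which its call begins: read the wrist's pose just before it. camera_info takes no time and is no camera call.
- hand_in(): hands the job in; it is judged then, once.
Trained networks look in the newest picture that a camera, given by its name, has taken for a name from the list of things; names that differ only in an ending like _2 or _b are one class to them, and where a whole thing is asked for, a point or a joint stands for the part that bears it (a point fixed in the world has none). Each returns a list of dicts, best first, with "p" (0 to 1); they miss things now and then, are a little off and sometimes report something else, mostly with a low value. They report only what shows in the picture. A call takes as long as a camera call. They do not tell look-alikes from the thing itself.
- viewer.recognise(camera, thing): "bbox" ([left, top, width, height] in pixels, round what is visible of it).
The state is a dict: "time": time; "q": joint angles; "joint_velocities": joint speeds; "joint_torque": joint torques, N m; "position": TCP position; "tool_rot": TCP orientation; "ft_force": force on the tool from outside, world axes, zero at the start; "moment": the same for the moment, N m; "grip_width": finger opening in m; "grip_force": force on a finger pad.
Only numpy, scipy, OpenCV 4.12 (cv2) and the standard library are available. Lean on these libraries where they do the work, as an engineer would, in place of code of your own. Each camera call takes 0.05 s, during which the arm holds its last target. There are 200 camera calls.

TASK

Get the loose aluminium cavity plate ready for brushing: lay it flat in the nest between the cradle's dowels, swing the keeper bar over it all the way into the blue fork, then take the red-handled headed pin from the wooden block and push it down through fork and bar until its collar sits on the fork. Leave everything locked like that.

Things in the scene. Friction and masses are not known exactly. Their poses are not given: they have to be found in the camera images.
- plate: loose square cavity plate, bare aluminium, 60 x 60 x 12 mm, with a slot in its top face; origin at the centre of its underside, z up through its top; sides along its x and y
- cradle: fixed aluminium base plate 100 (x) x 172 (y) x 10 mm; origin at the centre of its underside. On it: nest in the middle, keeper bar's pivot post (26 mm wide) at y = +60 mm, blue fork at y = -60 mm. Highest part with the bar in place: thumb screw, 54 mm
- nest (a point): centre of the nest floor, 10 mm above the bench, axes as the cradle's. Eight dome-top 8 mm dowels, 7.5 mm tall, stand round it, two a side, 23.5 mm either side of the middle; they leave a 63 mm square for the plate (sides along x and y) and the middles of the sides free for fingers
- keeper_bar (a joint): angle of the keeper bar about its upright pivot (rad): 0 = closed across the nest, eye in the fork, against its stop; grows as it swings open towards the cradle's -x side, to 2.0; it stays where it is left
- bar_pivot (a point): point on the bar's pivot axis at the top of the bar, 34 mm above the bench; axes as the cradle's
- bar_knob (a point): middle of the brass thumb screw head (18 mm across, 16 mm tall) that stands on the keeper bar 60 mm from the pivot: the bar can be swung by it. The bar is steel, 26 mm wide, 8 mm thick, its underside 26 mm above the bench; x across the bar, y along it, towards the pivot
- bar_eye (a point): centre of the 12 mm hole in the bar's end, 120 mm from the pivot, half way through the bar's thickness, 30 mm above the bench
- fork_top (a point): centre of the hole mouth on top of the fork, 44 mm above the bench, axes as the cradle's. 12 mm hole through the upper lug (8 mm), the bar's slot (11.6 mm) and the lower lug (14 mm); fork 28 mm square with a web on its +x side; open to -x
- pin: headed steel pin: shank 10 mm across and 31 mm long with a tapered end, collar 22 mm across and 4 mm thick, above it a red ribbed handle 16 mm across and 26 mm tall. Origin at the centre of the collar's underside, z up along the handle (handle from z = 4 to 30 mm)
- pin_block: fixed wooden block 40 (x) x 84 (y) x 40 mm, origin at the centre of its underside, with two 12 mm through holes at y = -21 and +21 mm; the headed pin stands in one with its collar on the block's top
- guide_pin: plain dark headless guide pin, 10 mm across, 60 mm tall, standing in the other hole of the wooden block, 20 mm proud; origin at its lower end; not needed
There are look-alikes about, which are no part of the job. Of the things that look like the pin, the smaller one is meant.

How it is judged:
By the outcome, as a careful person would: the job done as asked, in the order asked, and still so for the second after the job is handed in, with the robot touching nothing.
It also fails if it takes over 64 s, if anything falls off the work surface, if the arm or the gripper's body presses on something with over 40 N, if the wrist force passes 120 N, or if a joint passes its speed limit or range.

## Working session

There is one attempt and no reset: what is moved stays moved. The work goes in short steps, Python scripts to look and compute and a shell command to move; the robot and the scene stay as the last step left them, time stands still between calls to the robot, and variables do not carry over. Pictures are saved under pics/ and viewed, at most 10 in all, crops included, and the job is handed in when it is done.

```bash
mkdir -p pics; cat > h.py <<'E'
import numpy as np, cv2
from rig import telemetry, viewer
from scipy.spatial.transform import Rotation as R
def cam(name):
    i=viewer.camera_info(name); K=np.array(i["intrinsics"]); 
    if "rvec" in i:
        Rm=cv2.Rodrigues(np.array(i["rvec"],float))[0]; t=np.array(i["tvec"],float).ravel()
        return K,i["k1"],Rm,t
    o=telemetry.get_obs(); T=np.eye(4); T[:3,:3]=R.from_quat(o["tool_rot"]).as_matrix(); T[:3,3]=o["position"]
    C=np.linalg.inv(T@np.array(i["hand_eye"])); return K,i["k1"],C[:3,:3],C[:3,3]
def proj(c,P):
    K,k,Rm,t=c; p=np.atleast_2d(P)@Rm.T+t; s=p[:,:2]/p[:,2:]; s=s*(1+k*(s**2).sum(1,keepdims=True))
    return s@K[:2,:2].T+K[:2,2]
def unproj(c,uv,z):
    K,k,Rm,t=c; d=np.linalg.solve(K[:2,:2],(np.atleast_2d(uv)-K[:2,2]).T).T; s=d.copy()
    for _ in range(30): s=d/(1+k*(s**2).sum(1,keepdims=True))
    r=np.c_[s,np.ones(len(s))]@Rm; o=-Rm.T@t
    return o+r*((z-o[2])/r[:,2])[:,None]
def totool(P):  # world displacement to target in tool axes, mm
    o=telemetry.get_obs(); return 1000*R.from_quat(o["tool_rot"]).as_matrix().T@(np.array(P)-o["position"])
E
python3 - <<'E'
from h import *
for n in ("top","scene"):
    im=viewer.camera(n); cv2.imwrite(f"pics/{n}0.png",im); c=cam(n); print(n,"cam at",-c[2].T@c[3])
    for t in ("plate","cradle","keeper_bar","bar_knob","fork_top","pin","pin_block","guide_pin"):
        for d in viewer.recognise(n,t)[:4]:
            b=d["bbox"]; u=[b[0]+b[2]/2,b[1]+b[3]/2]; print(t,round(d["p"],2),np.round(b),np.round(unproj(c,u,.02)[0],3))
o=telemetry.get_obs();print(o["time"],o["position"],R.from_quat(o["tool_rot"]).as_matrix().round(3))
E
```

```text
top cam at [ 0.52975535 -0.03806326  0.89542835]
plate 0.86 [368. 262.  43.  46.] [ 0.524 -0.108  0.02 ]
cradle 0.67 [192. 203. 112. 137.] [0.546 0.115 0.02 ]
keeper_bar 0.7 [199. 246.  28.  93.] [0.512 0.172 0.02 ]
bar_knob 0.84 [202. 245.  24.  90.] [0.515 0.17  0.02 ]
fork_top 0.84 [192. 208. 112. 130.] [0.543 0.115 0.02 ]
pin 0.67 [423. 188.  16.  18.] [ 0.664 -0.175  0.02 ]
pin 0.65 [435. 238.  21.  19.] [ 0.583 -0.197  0.02 ]
pin_block 0.62 [411. 180.  60.  36.] [ 0.662 -0.192  0.02 ]
scene cam at [0.18978429 0.50966219 0.61361964]
plate 0.88 [346. 229.  41.  37.] [ 0.516 -0.087  0.02 ]
cradle 0.87 [188. 256. 128. 118.] [0.568 0.136 0.02 ]
cradle 0.35 [220. 320.  99.  54.] [0.513 0.164 0.02 ]
keeper_bar 0.96 [216. 322. 105.  50.] [0.512 0.165 0.02 ]
bar_knob 0.55 [217. 318. 102.  54.] [0.516 0.165 0.02 ]
bar_knob 0.49 [321. 166.  11.  21.] [ 0.687 -0.213  0.02 ]
fork_top 0.75 [192. 260. 124. 113.] [0.566 0.137 0.02 ]
pin 0.67 [357. 172.  20.  42.] [ 0.596 -0.215  0.02 ]
pin 0.66 [321. 166.  10.  20.] [ 0.689 -0.215  0.02 ]
pin_block 0.96 [310. 166.  41.  48.] [ 0.656 -0.184  0.02 ]
pin_block 0.64 [219. 319. 101.  55.] [0.512 0.165 0.02 ]
guide_pin 0.59 [333. 164.   2.  12.] [ 0.689 -0.243  0.02 ]
0.9 [0.17377763 0.60034831 0.24157195] [[-0.961  0.278  0.   ]
 [ 0.278  0.961  0.   ]
 [ 0.     0.    -1.   ]]
```

```bash
python3 - <<'E'
import cv2
a=cv2.imread("pics/top0.png")[150:370,170:490]; cv2.imwrite("pics/topc.png",cv2.resize(a,(800,550),interpolation=cv2.INTER_CUBIC))
a=cv2.imread("pics/scene0.png")[130:400,170:450]; cv2.imwrite("pics/scenec.png",cv2.resize(a,(616,594),interpolation=cv2.INTER_CUBIC))
E
```

```text
(no output)
```

View pics/topc.png

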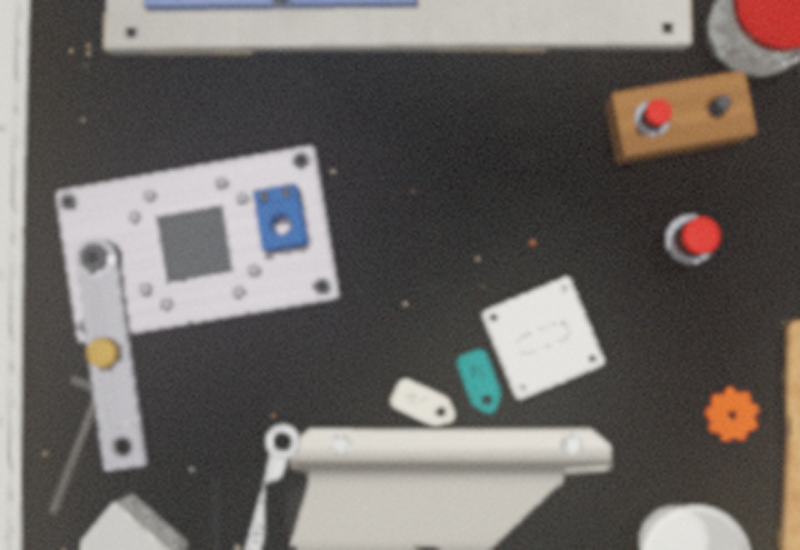

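View pics/scenec.png

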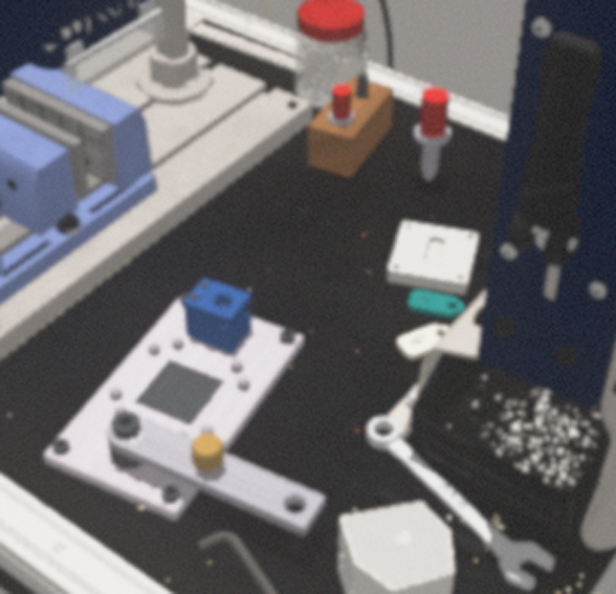

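```bash
python3 - <<'E'
import cv2,numpy as np
a=cv2.imread("pics/top0.png");b=cv2.imread("pics/scene0.png")
s=cv2.resize(np.hstack([a,b]),(800,300),interpolation=cv2.INTER_AREA)
t=cv2.resize(a[300:480,170:490],(533,300),interpolation=cv2.INTER_CUBIC)
cv2.imwrite("pics/full.png",np.vstack([s,np.pad(t,((0,0),(0,267),(0,0)))]))
E
```

```text
(no output)
```

View pics/full.png

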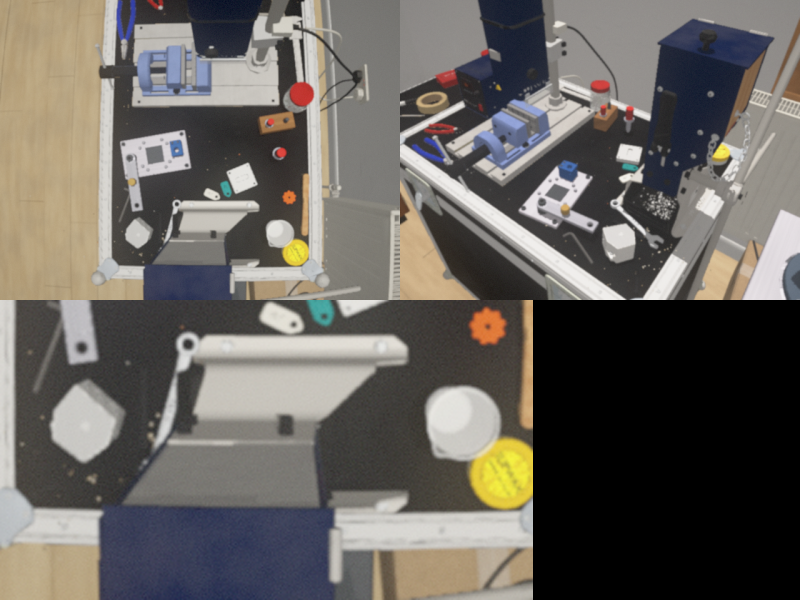

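```bash
python3 - <<'E'
from h import *
for n in ("scene","top"):
    c=cam(n)
    for P in [(0,0,0),(0,0,.4),(.2,.1,0),(.2,.1,.4),(.2,-.1,0),(.3,-.1,0),(.3,-.1,.3),(.3,.1,0),(.45,0,0),(.45,-.15,0),(.174,.6,.24)]:
        print(n,P,np.round(proj(c,P)[0]), round((c[2]@np.array(P)+c[3])[2],2))
c=cam("top"); f=lambda l:print(np.round(unproj(c,np.array(l)/2.5+[170,150],0),3).tolist())
f([[300,430],[610,430],[300,545],[490,545]])
E
```

```text
scene (0, 0, 0) [713. 484.] 0.62
scene (0, 0, 0.4) [1003.  196.] 0.36
scene (0.2, 0.1, 0) [508. 449.] 0.65
scene (0.2, 0.1, 0.4) [639. 163.] 0.39
scene (0.2, -0.1, 0) [561. 342.] 0.77
scene (0.3, -0.1, 0) [493. 310.] 0.82
scene (0.3, -0.1, 0.3) [551. 132.] 0.63
scene (0.3, 0.1, 0) [431. 405.] 0.7
scene (0.45, 0, 0) [372. 305.] 0.83
scene (0.45, -0.15, 0) [419. 252.] 0.92
scene (0.174, 0.6, 0.24) [ 175. 1295.] 0.18
top (0, 0, 0) [321. 598.] 0.86
top (0, 0, 0.4) [306. 766.] 0.46
top (0.2, 0.1, 0) [260. 484.] 0.87
top (0.2, 0.1, 0.4) [198. 625.] 0.48
top (0.2, -0.1, 0) [383. 485.] 0.87
top (0.3, -0.1, 0) [384. 425.] 0.87
top (0.3, -0.1, 0.3) [402. 495.] 0.57
top (0.3, 0.1, 0) [259. 423.] 0.88
top (0.45, 0, 0) [321. 331.] 0.89
top (0.45, -0.15, 0) [415. 331.] 0.88
top (0.174, 0.6, 0.24) [-97. 519.] 0.65
[[0.465, 0.05, 0.0], [0.465, -0.149, 0.0], [0.391, 0.05, 0.0], [0.391, -0.072, 0.0]]
```

```bash
python3 - <<'E'
from h import *
from scipy.optimize import least_squares
s=cam("scene");t=cam("top"); f=lambda p:(np.array(p)-[400,0])/.625
L,B,Rr,N=map(f,[(657,40),(707,18),(773,38),(727,62)])
def m(p):
    x0,x1,y0,y1,H=p; return (proj(s,[(x1,y1,H),(x1,y0,H),(x0,y0,H),(x0,y1,H)])-[L,B,Rr,N]).ravel()
def m2(p): return np.r_[m(p),(proj(t,[(p[1],p[3],p[4]),(p[1],p[2],p[4])])-[[230,425],[371,425]]).ravel()]
for g in [(.22,.4,-.1,.1,.3),(.2,.4,-.4,-.2,.4)]:
  for q in (m,m2):
    r=least_squares(q,g); print(r.x.round(3),r.cost.round(1),r.fun.round(0))
E
```

```text
[ 0.514  0.863 -1.424 -0.917 -0.063] 272.9 [  4.   9.  -7.  -4. -10. -13.   9.   6.]
[ 0.288  0.399 -0.066  0.067  0.407] 401.0 [  4.   5. -16.  -1. -13.  -8.  12.   4.  -3.   3.   6.   5.]
[0.196 0.203 0.471 0.481 0.6  ] 272.9 [  4.   9.  -7.  -4. -10. -13.   9.   6.]
[ 0.288  0.399 -0.066  0.067  0.407] 401.0 [  4.   5. -16.  -1. -13.  -8.  12.   4.  -3.   3.   6.   5.]
```

```bash
python3 - <<'E'
import cv2,numpy as np
a=cv2.imread("pics/scene0.png");b=cv2.imread("pics/top0.png")
s=cv2.resize(a[0:400,360:640],(420,600),interpolation=cv2.INTER_CUBIC)
t=cv2.resize(b[300:480,190:400],(380,326),interpolation=cv2.INTER_CUBIC)
cv2.imwrite("pics/box.png",np.hstack([s,np.pad(t,((0,274),(0,0),(0,0)))]))
E
```

```text
(no output)
```

View pics/box.png

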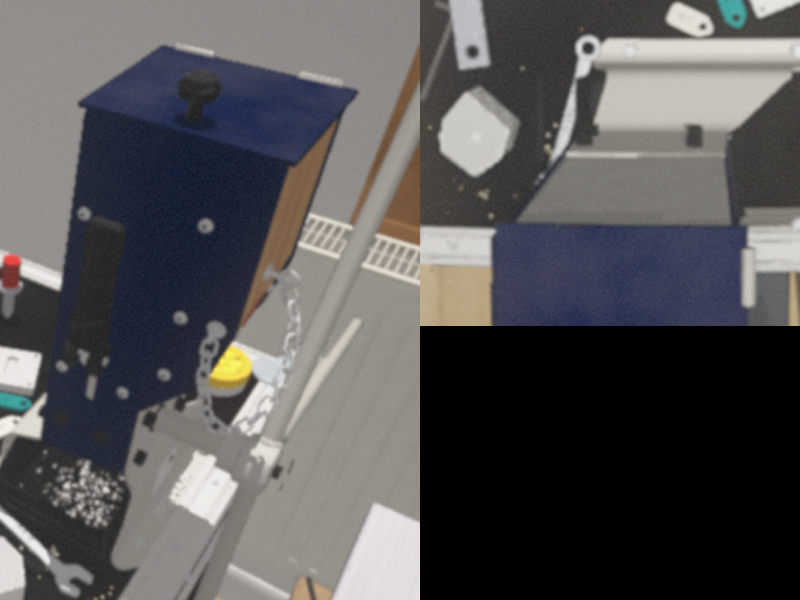

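```bash
python3 - <<'E'
from h import *
from scipy.optimize import least_squares
s=cam("scene");t=cam("top")
S=np.array([(413,68),(470,30),(598,62),(560,109)]);T=np.array([(230,426),(371,426)])
def box(p):
    x,y,w,d,H,a=p; c,sn=np.cos(a),np.sin(a)
    Q=np.array([(d/2,w/2),(d/2,-w/2),(-d/2,-w/2),(-d/2,w/2)])@np.array([[c,sn],[-sn,c]])+[x,y]
    return np.c_[Q,np.full(4,H)]
def m(p):
    b=box(p); return np.r_[(proj(s,b)-S).ravel(),(proj(t,b[:2])-T).ravel()]
for g in [(.3,0,.15,.15,.3,0),(.3,0,.15,.15,.45,.0)]:
    r=least_squares(m,g); print(r.x.round(3),r.cost.round(1),r.fun.round(0)); print(box(r.x).round(3).tolist())
def m3(p): return np.r_[(proj(s,p.reshape(2,3))-S[:2]).ravel(),(proj(t,p.reshape(2,3))-T).ravel()]
r=least_squares(m3,[.4,.07,.4,.4,-.07,.4]);print(r.x.round(3),r.cost)
E
```

```text
[0.337 0.001 0.124 0.131 0.405 0.009] 6.3 [ 1.  1. -0.  0.  2. -2. -1.  0.  0. -1. -1. -0.]
[[0.402, 0.064, 0.405], [0.403, -0.06, 0.405], [0.271, -0.062, 0.405], [0.27, 0.062, 0.405]]
[0.337 0.001 0.124 0.131 0.405 0.009] 6.3 [ 1.  1. -0.  0.  2. -2. -1.  0.  0. -1. -1. -0.]
[[0.402, 0.064, 0.405], [0.403, -0.06, 0.405], [0.271, -0.062, 0.405], [0.27, 0.062, 0.405]]
[ 0.402  0.064  0.406  0.403 -0.061  0.405] 0.9306487762724321
```

Seen so far: a tall hopper (x 0.27–0.40, |y|<0.065, top 0.405 plus knob) stands between robot and work. For the pin there are two candidates in the top crop. One is red-handled in the wooden block, crop (658,111), full (433,194). The other is larger, standing free at crop (700,235), full (450,244). The smaller one in the block is meant. There is one square plate, at crop (543,338).

```bash
python3 - <<'E'
from h import *
c=cam("top"); f=lambda l,z:unproj(c,np.array(l)/2.5+[170,150],z)
def pr(n,P): print(n,P.round(4).tolist())
pr("cradle corners",f([(55,190),(315,146),(340,298)],.01))
fk=f([(283,226)],.044)[0];pv=f([(97,255)],.04)[0];eye=f([(122,446)],.034)[0]; kn=f([(102,352)],.054)[0]
pr("fork",fk);pr("pivot",pv);pr("eye",eye);pr("knob",kn)
pr("nestpad",f([(158,218),(223,206),(232,270),(168,283)],.01))
q=f([(482,312),(568,277),(605,362),(520,400)],.012);pr("plate",q);print(np.linalg.norm(np.roll(q,1,0)-q,axis=1),q.mean(0))
b=f([(611,95),(745,72),(757,135),(620,163)],.04);pr("block",b)
pr("pin top",f([(658,111)],.07));pr("big",f([(703,235)],.09)); pr("guide",f([(721,103)],.06))
print(np.linalg.norm(fk-pv),np.linalg.norm(eye-pv),np.linalg.norm(kn-pv))
E
python3 -m creep '[{"translation":[0,0,-40],"roll":0,"gripper":87},{"translation":[0,0,-80],"roll":0,"gripper":87},{"translation":[0,0,-80],"roll":0,"gripper":87}]' 20
python3 -c "
from h import *
print(telemetry.get_obs()['q'])"
```

```text
cradle corners [[0.6195, 0.2103, 0.01], [0.6471, 0.0402, 0.01], [0.5494, 0.0238, 0.01]]
fork [0.593, 0.0568, 0.044]
pivot [0.5754, 0.1742, 0.04]
eye [0.4562, 0.1587, 0.034]
knob [0.5152, 0.1669, 0.054]
nestpad [[0.6009, 0.1418, 0.01], [0.6085, 0.0995, 0.01], [0.5673, 0.0933, 0.01], [0.559, 0.1348, 0.01]]
plate [[0.5403, -0.0665, 0.012], [0.5624, -0.1211, 0.012], [0.5085, -0.1442, 0.012], [0.4847, -0.0903, 0.012]]
[0.06053143 0.05893568 0.05860479 0.05892594] [ 0.52398336 -0.10553465  0.012     ]
block [[0.6743, -0.1465, 0.04], [0.6888, -0.2308, 0.04], [0.6491, -0.2373, 0.04], [0.6317, -0.1514, 0.04]]
pin top [[0.6595, -0.1708, 0.07]]
big [[0.5836, -0.1926, 0.09]]
guide [[0.6659, -0.211, 0.06]]
0.11884359107534935 0.12041779693738465 0.06230052190908919
time: 1.15
position: [0.1755, 0.6044, 0.3302]
tool_rot: [0.14, 0.99, 0.008, 0.002]
ft_force: [1.0, 1.1, 1.1]
grip_width: 0.087
grip_force: 0.0
[ 1.11071975e+00  4.44649082e-01  1.32282310e+00  1.99208925e-04
  1.35775028e+00 -1.78464814e-01]
```

```bash
cat > log.py <<'E'
from h import *; import json
o=telemetry.get_obs(); p=o["position"]; m=R.from_quat(o["tool_rot"]).as_matrix()
print("t",o["time"],"pos",np.round(p,4),"q",np.round(o["q"],3),"yang",round(np.degrees(np.arctan2(m[1,1],m[0,1])),2),"tilt",np.degrees(np.arccos(-m[2,2])).round(2),"F",np.round(o["ft_force"],1),"w",round(o["grip_width"],4),"g",round(o["grip_force"],1))
open("log.jsonl","a").write(json.dumps([list(map(float,p)),list(map(float,o["q"]))])+"\n")
E
python3 log.py
python3 -m creep '[{"translation":[-165,-125,0],"roll":0,"gripper":87},{"translation":[-165,-125,0],"roll":0,"gripper":87},{"translation":[-165,-125,0],"roll":0,"gripper":87},{"translation":[-165,-125,0],"roll":0,"gripper":87},{"translation":[-165,-125,0],"roll":0,"gripper":87}]' >/dev/null;python3 log.py
python3 -m creep '[{"translation":[-165,-125,0],"roll":0,"gripper":87},{"translation":[-165,-125,0],"roll":0,"gripper":87},{"translation":[-165,-125,0],"roll":0,"gripper":87},{"translation":[-165,-125,0],"roll":0,"gripper":87},{"translation":[-165,-125,0],"roll":0,"gripper":87}]' >/dev/null;python3 log.py
python3 - <<'E'
from h import *; import json
from scipy.optimize import least_squares
D=[json.loads(l) for l in open("log.jsonl")]
D.append([[0.17377763,0.60034831,0.24157195],[1.111,0.527,1.433,0,1.181,-.178]])
def f(p):
    e=[]
    for P,q in D:
        a,b,w=q[1],q[1]+q[2],q[1]+q[2]+q[4]
        e+=[p[0]*np.sin(a)+p[1]*np.sin(b)+p[3]*np.sin(w)+p[4]-np.hypot(P[0],P[1]), p[2]+p[0]*np.cos(a)+p[1]*np.cos(b)+p[3]*np.cos(w)-P[2]]
    return np.r_[e,.01*(p[3]-.3),.01*p[4]]
r=least_squares(f,[.4,.4,.3,.3,0]);print(r.x,r.cost)
s=cam("scene");t=cam("top")
for z in (0,.03,.06,.1): print(z,proj(s,unproj(t,[[290,322],[330,322],[360,322]],z)).round().tolist())
E
```

```text
t 1.15 pos [0.1755 0.6044 0.3302] q [ 1.111  0.445  1.323  0.     1.358 -0.178] yang 73.86 tilt 0.94 F [1.  1.1 1.1] w 0.087 g 0.0
t 1.5667 pos [0.2982 0.4328 0.3217] q [ 0.755  0.302  1.577 -0.     1.262 -0.535] yang 73.89 tilt 0.05 F [0.4 0.5 0.5] w 0.0869 g 0.0
t 1.9833 pos [0.4223 0.2666 0.3219] q [ 0.339  0.262  1.636 -0.     1.243 -0.95 ] yang 73.85 tilt 0.07 F [ 0.5  0.4 -0.5] w 0.0872 g 0.0
[5.59769993e-01 3.74565499e-01 9.04401346e-01 1.00440919e+00
 2.35760911e-04] 4.858281589319879e-05
0 [[345.0, 321.0], [369.0, 295.0], [385.0, 278.0]]
0.03 [[346.0, 305.0], [369.0, 280.0], [385.0, 264.0]]
0.06 [[347.0, 289.0], [370.0, 265.0], [385.0, 249.0]]
0.1 [[348.0, 265.0], [370.0, 243.0], [386.0, 228.0]]
```

```bash
python3 - <<'E'
from h import *; import json
from scipy.optimize import least_squares
D=[json.loads(l) for l in open("log.jsonl")][1:]
D.append([[0.17377763,0.60034831,0.24157195],[1.111,0.527,1.433,0,1.181,-.178]])
for d in (.2,.25,.3):
  def f(p):
    e=[]
    for P,q in D:
        a,b,w=q[1],q[1]+q[2],q[1]+q[2]+q[4]
        x=np.array(P[:2])@[np.cos(q[0]),np.sin(q[0])]
        e+=[p[0]*np.sin(a)+p[1]*np.sin(b)+p[3]-x, p[2]+p[0]*np.cos(a)+p[1]*np.cos(b)-d-P[2]]
    return np.r_[e,.001*(p[2]-.2),.001*p[3]]
  r=least_squares(f,[.4,.4,.3,0]);print(d,r.x,r.cost)
for P,q in D: print(np.array(P[:2])@[-np.sin(q[0]),np.cos(q[0])])
E
```

```text
0.2 [ 0.55627559  0.39941662  0.11225458 -0.03394345] 2.8270606564222802e-06
0.25 [ 0.5562768   0.3994118   0.16225183 -0.03393934] 2.8239233166602644e-06
0.3 [ 0.55627802  0.39940697  0.21224907 -0.03393522] 2.823285839005361e-06
0.1109309425952156
0.11098744226425045
0.11068433634238559
```

```bash
python3 -m creep '[{"translation":[-128,-54,0],"roll":0,"gripper":87},{"translation":[-128,-54,0],"roll":0,"gripper":87},{"translation":[-128,-54,0],"roll":0,"gripper":87},{"translation":[-128,-54,0],"roll":0,"gripper":87},{"translation":[-128,-54,0],"roll":0,"gripper":87}]' >/dev/null;python3 log.py
python3 -m creep '[{"translation":[-58,-200,0],"roll":0,"gripper":87},{"translation":[-58,-200,0],"roll":0,"gripper":87},{"translation":[-58,-200,0],"roll":0,"gripper":87},{"translation":[-58,-200,0],"roll":0,"gripper":87},{"translation":[-58,-200,0],"roll":0,"gripper":87}]' >/dev/null;python3 log.py
python3 -m creep '[{"translation":[-20,-69,30],"roll":7,"gripper":87},{"translation":[-20,-69,30],"roll":14,"gripper":87},{"translation":[-20,-69,30],"roll":21,"gripper":87},{"translation":[-20,-69,30],"roll":28,"gripper":87},{"translation":[-20,-69,30],"roll":35,"gripper":87}]' >/dev/null;python3 log.py
python3 -m creep '[{"translation":[0,0,40],"roll":7,"gripper":80},{"translation":[0,0,50],"roll":14,"gripper":76},{"translation":[0,0,50],"roll":16,"gripper":76},{"translation":[0,0,50],"roll":16,"gripper":76},{"translation":[0,0,50],"roll":16,"gripper":76}]' >/dev/null;python3 log.py
python3 - <<'E'
from h import *
c=cam("wrist"); im=viewer.camera("wrist"); cv2.imwrite("pics/w1.png",im)
for d in viewer.recognise("wrist","plate")[:2]: print(d)
print(proj(c,[(.524,-.1055,.012)]), -c[2].T@c[3])
E
```

```text
t 2.4 pos [0.5324 0.1783 0.3214] q [ 1.250e-01  3.560e-01  1.494e+00 -1.000e-03  1.290e+00 -1.159e+00] yang 73.58 tilt 0.13 F [ 1.  -0.  -0.1] w 0.087 g 0.0
t 2.8167 pos [ 0.528  -0.0272  0.3217] q [-2.630e-01  3.070e-01  1.569e+00  1.000e-03  1.266e+00 -1.555e+00] yang 73.97 tilt 0.05 F [ 0.5  0.5 -0.3] w 0.0868 g 0.0
t 3.2333 pos [ 0.5283 -0.0983  0.2911] q [-3.920e-01  3.520e-01  1.590e+00  1.000e-03  1.201e+00 -1.064e+00] yang 38.47 tilt 0.13 F [ 0.7 -0.5 -0. ] w 0.0868 g 0.0
t 3.65 pos [ 0.529  -0.0978  0.2417] q [-0.391  0.411  1.651  0.     1.081 -0.792] yang 23.0 tilt 0.03 F [ 0.8 -0.7 -1. ] w 0.0763 g 0.0
{'bbox': [380.5, 0.1, 135.3, 140.0], 'p': 0.33}
{'bbox': [387.3, 349.5, 11.9, 22.2], 'p': 0.21}
[[312.14832918 221.22506168]] [ 0.49908377 -0.02912878  0.38331324]
```

View pics/w1.png

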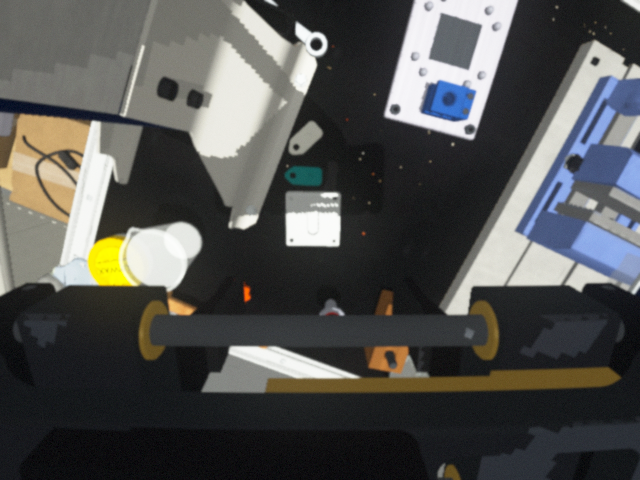

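```bash
python3 - <<'E'
from h import *
c=cam("wrist"); im=cv2.imread("pics/w1.png")
g=(cv2.cvtColor(im,cv2.COLOR_BGR2GRAY)[170:270,275:355]>110).astype(np.uint8)
n,l,s,_=cv2.connectedComponentsWithStats(g); k=1+np.argmax(s[1:,4]); 
pts=np.argwhere(l==k)[:,::-1].astype(np.float32)+[275,170]
r=cv2.minAreaRect(cv2.convexHull(pts.astype(np.float32))); q=unproj(c,cv2.boxPoints(r),.012); print(r,q.round(4).tolist(),q.mean(0).round(4),np.linalg.norm(q-np.roll(q,1,0),axis=1).round(4))
e=q[1]-q[0];print("edge deg",np.degrees(np.arctan2(e[1],e[0])))
print("to tool",totool(np.r_[q.mean(0)[:2],.023]).round(1), totool([.524,-.1055,.023]).round(1))
# lip height by stereo: top vs wrist
t=cam("top")
for z in (0,.02,.04,.06): print(z,proj(c,unproj(t,[[414,322],[290,322]],z)).round(0).tolist())
E
```

```text
((312.5, 219.0), (54.0, 55.0), 90.0) [[0.4852, -0.0879, 0.012], [0.5402, -0.0648, 0.012], [0.5648, -0.1206, 0.012], [0.5075, -0.1447, 0.012]] [ 0.5244 -0.1045  0.012 ] [0.061  0.0596 0.061  0.0622]
edge deg 22.871651222600427
to tool [ -3.4  -7.2 219.2] [ -4.2  -8.  219.2]
0 [[250.0, 232.0], [317.0, 59.0]]
0.02 [[249.0, 235.0], [318.0, 56.0]]
0.04 [[247.0, 238.0], [318.0, 54.0]]
0.06 [[245.0, 242.0], [319.0, 51.0]]
```

```bash
python3 -m creep '[{"translation":[-4,-7.5,35],"roll":0,"gripper":76},{"translation":[-4,-7.5,70],"roll":0,"gripper":76},{"translation":[-4,-7.5,105],"roll":0,"gripper":76},{"translation":[-4,-7.5,140],"roll":0,"gripper":76},{"translation":[-4,-7.5,170],"roll":0,"gripper":76}]' 20 >/dev/null;python3 log.py
python3 -m creep '[{"translation":[0,0,10],"roll":0,"gripper":76},{"translation":[0,0,20],"roll":0,"gripper":76},{"translation":[0,0,30],"roll":0,"gripper":76},{"translation":[0,0,40],"roll":0,"gripper":76},{"translation":[0,0,40],"roll":0,"gripper":76}]' >/dev/null;python3 log.py
```

```text
t 4.1667 pos [ 0.5241 -0.1056  0.0705] q [-0.408  0.673  1.792  0.     0.675 -0.808] yang 22.9 tilt 0.06 F [ 0.6 -0.4  0.8] w 0.0758 g 0.0
t 4.5833 pos [ 0.524  -0.1057  0.0311] q [-0.408  0.746  1.804  0.     0.593 -0.807] yang 22.86 tilt 0.01 F [0.  0.  1.1] w 0.076 g 0.0
```

```bash
python3 -m creep '[{"translation":[0,0,4],"roll":0,"gripper":76},{"translation":[0,0,8.5],"roll":0,"gripper":76},{"translation":[0,0,8.5],"roll":0,"gripper":66},{"translation":[0,0,8.5],"roll":0,"gripper":58},{"translation":[0,0,8.5],"roll":0,"gripper":50}]' 25 >/dev/null;python3 log.py
python3 -m creep '[{"translation":[0,0,0],"roll":0,"gripper":50},{"translation":[0,0,0],"roll":0,"gripper":50},{"translation":[0,0,0],"roll":0,"gripper":50},{"translation":[0,0,0],"roll":0,"gripper":50}]' 25 >/dev/null;python3 log.py
python3 -m creep '[{"translation":[0,0,-20],"roll":0,"gripper":50},{"translation":[0,0,-50],"roll":0,"gripper":50},{"translation":[0,0,-80],"roll":0,"gripper":50},{"translation":[0,0,-110],"roll":0,"gripper":50},{"translation":[0,0,-140],"roll":0,"gripper":50}]' 25 >/dev/null;python3 log.py
```

```text
t 5.0 pos [ 0.5238 -0.1061  0.0233] q [-4.090e-01  7.600e-01  1.806e+00 -1.000e-03  5.760e-01 -8.080e-01] yang 22.9 tilt 0.03 F [-1.1 -2.2 -0.7] w 0.0634 g 1.2
t 5.3333 pos [ 0.5239 -0.1061  0.0233] q [-4.090e-01  7.600e-01  1.805e+00 -1.000e-03  5.760e-01 -8.070e-01] yang 22.89 tilt 0.03 F [-2.7 -4.6  0.9] w 0.0598 g 25.0
t 5.75 pos [ 0.5239 -0.1047  0.1642] q [-0.408  0.516  1.736  0.002  0.891 -0.806] yang 22.76 tilt 0.11 F [ 0.5 -0.6 -0.9] w 0.0592 g 25.0
```

```bash
python3 -m creep '[{"translation":[30,35,-20],"roll":4,"gripper":50},{"translation":[60,70,-40],"roll":9,"gripper":50},{"translation":[73,85,-60],"roll":13.6,"gripper":50},{"translation":[73,85,-60],"roll":13.6,"gripper":50},{"translation":[73,85,-60],"roll":13.6,"gripper":50}]' 25 >/dev/null;python3 log.py
python3 - <<'E'
from h import *
c=cam("wrist"); im=viewer.camera("wrist"); cv2.imwrite("pics/w2.png",im)
np.save("w2.npy",np.array([*c[2].ravel(),*c[3]]))
ya=np.radians(9.2); X=np.array([np.cos(ya),np.sin(ya)]);Y=np.array([-X[1],X[0]]);C=np.array([.584,.117])
P=[]
for sx in(-1,1):
  for sy in(-1,1):
    P.append([*(C+sx*.05*X+sy*.086*Y),.01])
# dowel tops
for s in (-1,1):
  for u in (-1,1):
    P.append([*(C+s*.0235*X+u*.0355*Y),.0175]);P.append([*(C+u*.0355*X+s*.0235*Y),.0175])
P.append([*(C-.06*Y),.044]);P.append([*(C+.06*Y),.034])
p=proj(c,P); print(p.round())
v=im.copy()
for q in p: cv2.drawMarker(v,tuple(int(round(k)) for k in q),(0,0,255),0,6,1)
x0,y0=np.clip(p.min(0)-15,0,None).astype(int); x1,y1=(p.max(0)+15).astype(int)
cr=v[y0:min(y1,480),x0:min(x1,640)]; k=min(800/cr.shape[1],600/cr.shape[0]); print(x0,y0,k)
cv2.imwrite("pics/w2c.png",cv2.resize(cr,None,fx=k,fy=k,interpolation=cv2.INTER_CUBIC))
E
```

```text
t 6.1667 pos [ 0.5756 -0.003   0.2248] q [-0.2    0.479  1.58   0.002  1.077 -0.366] yang 9.46 tilt 0.29 F [-1.  -0.4 -2. ] w 0.0593 g 25.0
[[297. 190.]
 [295.   4.]
 [393. 190.]
 [402.   5.]
 [323. 139.]
 [310. 126.]
 [323.  61.]
 [383. 127.]
 [370. 139.]
 [310.  74.]
 [373.  61.]
 [386.  75.]
 [348. 166.]
 [350.  26.]]
279 0 2.926829268292683
```

View pics/w2c.png

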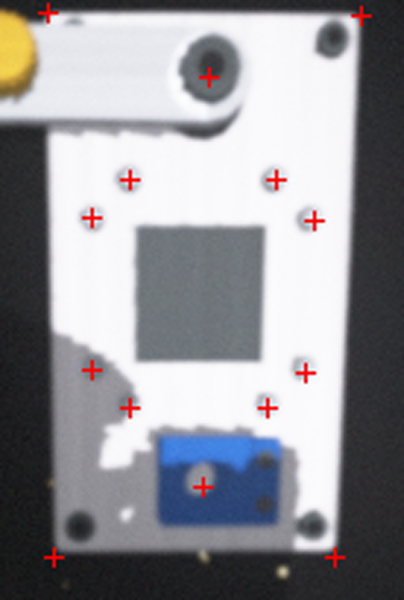

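```bash
python3 -m creep '[{"translation":[35,8,0],"roll":0,"gripper":50},{"translation":[70,16,0],"roll":0.3,"gripper":50},{"translation":[105,25,20],"roll":0.3,"gripper":50},{"translation":[117,28,50],"roll":0.3,"gripper":50},{"translation":[117,28,85],"roll":0.3,"gripper":50}]' 25 >/dev/null;python3 log.py
python3 -m creep '[{"translation":[0,0,20],"roll":0,"gripper":50},{"translation":[0,0,40],"roll":0,"gripper":50},{"translation":[0,0,55],"roll":0,"gripper":50},{"translation":[0,0,55],"roll":0,"gripper":50},{"translation":[0,0,55],"roll":0,"gripper":50}]' 25 >/dev/null;python3 log.py
python3 -c "
from h import *
print(totool([.584,.117,.033]).round(1))"
```

```text
t 6.6333 pos [0.5828 0.1169 0.1375] q [ 0.009  0.62   1.605  0.002  0.915 -0.15 ] yang 9.07 tilt 0.16 F [ 0.5 -0.7 -2.3] w 0.0599 g 25.0
t 7.05 pos [0.5809 0.1135 0.0812] q [ 0.004  0.705  1.636  0.     0.806 -0.151] yang 8.86 tilt 0.3 F [-0.6  0.9 -1.6] w 0.0596 g 25.0
[ 3.   3.9 48.1]
```

```bash
python3 -m creep '[{"translation":[0,0,0],"roll":0,"gripper":50},{"translation":[0,0,0],"roll":0,"gripper":50}]' 25 >/dev/null;python3 log.py
python3 -m creep '[{"translation":[3,3.5,20],"roll":-0.3,"gripper":50},{"translation":[3,3.5,20],"roll":-0.3,"gripper":50},{"translation":[3,3.5,20],"roll":-0.3,"gripper":50},{"translation":[3,3.5,20],"roll":-0.3,"gripper":50}]' 25 >/dev/null;python3 log.py
python3 -m creep '[{"translation":[0,0,0],"roll":0,"gripper":50}]' 25 >/dev/null;python3 log.py
python3 -m creep '[{"translation":[0,0,0],"roll":0,"gripper":50}]' 25 >/dev/null;python3 log.py
python3 -c "
from h import *
im=viewer.camera('wrist'); cv2.imwrite('pics/w3.png',im)
print(totool([.584,.117,.033]).round(1))"
```

```text
t 7.2167 pos [0.5834 0.1141 0.084 ] q [ 0.005  0.701  1.633  0.     0.806 -0.15 ] yang 8.91 tilt 0.1 F [ 0.1  0.1 -1.3] w 0.0594 g 25.0
t 7.55 pos [0.5859 0.118  0.064 ] q [ 0.012  0.736  1.631 -0.     0.774 -0.15 ] yang 9.26 tilt 0.05 F [-0.1 -1.3 -1.5] w 0.0594 g 25.0
t 7.6333 pos [0.5862 0.118  0.0641] q [ 0.012  0.735  1.631 -0.     0.774 -0.15 ] yang 9.25 tilt 0.09 F [ 0.3 -0.5 -1.7] w 0.0599 g 25.0
t 7.7167 pos [0.5861 0.118  0.064 ] q [ 0.012  0.736  1.631 -0.     0.773 -0.15 ] yang 9.25 tilt 0.08 F [-0.4 -0.  -1.2] w 0.0592 g 25.0
[-0.7 -2.2 30.9]
```

```bash
python3 -m creep '[{"translation":[-0.7,-2.2,5],"roll":0,"gripper":50},{"translation":[-0.7,-2.2,14],"roll":0,"gripper":50},{"translation":[-0.7,-2.2,20],"roll":0,"gripper":50},{"translation":[-0.7,-2.2,20],"roll":0,"gripper":50},{"translation":[-0.7,-2.2,20],"roll":0,"gripper":50}]' 25 >/dev/null;python3 log.py
python3 -m creep '[{"translation":[0,0,2],"roll":0,"gripper":50},{"translation":[0,0,4],"roll":0,"gripper":50},{"translation":[0,0,5],"roll":0,"gripper":50},{"translation":[0,0,5],"roll":0,"gripper":50},{"translation":[0,0,5],"roll":0,"gripper":50}]' 25 >/dev/null;python3 log.py
```

```text
t 8.1833 pos [0.583 0.117 0.042] q [ 0.01   0.769  1.644 -0.     0.731 -0.151] yang 9.25 tilt 0.12 F [-0.2  0.8 -0.8] w 0.0596 g 25.0
t 8.6 pos [0.5839 0.117  0.0381] q [ 0.01   0.776  1.644  0.     0.721 -0.151] yang 9.25 tilt 0.02 F [ 0.2 -0.5 -2.3] w 0.0595 g 25.0
```

```bash
python3 -m creep '[{"translation":[0,0,2],"roll":0,"gripper":50},{"translation":[0,0,4],"roll":0,"gripper":50},{"translation":[0,0,4.5],"roll":0,"gripper":50},{"translation":[0,0,4.5],"roll":0,"gripper":50}]' 25 >/dev/null;python3 log.py
python3 -m creep '[{"translation":[0,0,0],"roll":0,"gripper":70},{"translation":[0,0,0],"roll":0,"gripper":76},{"translation":[0,0,0],"roll":0,"gripper":76},{"translation":[0,0,0],"roll":0,"gripper":76},{"translation":[0,0,-10],"roll":0,"gripper":76}]' 25 >/dev/null;python3 log.py
python3 -m creep '[{"translation":[0,0,-30],"roll":0,"gripper":76},{"translation":[0,0,-65],"roll":0,"gripper":76},{"translation":[0,0,-100],"roll":0,"gripper":76},{"translation":[0,0,-135],"roll":0,"gripper":76},{"translation":[0,0,-160],"roll":0,"gripper":76}]' 25 >/dev/null;python3 log.py
python3 -m creep '[{"translation":[-50,0,0],"roll":0,"gripper":40},{"translation":[-80,0,0],"roll":0,"gripper":40},{"translation":[-80,0,0],"roll":0,"gripper":40},{"translation":[-80,0,0],"roll":0,"gripper":40},{"translation":[-80,0,0],"roll":0,"gripper":40}]' 25 >/dev/null;python3 log.py
python3 - <<'E'
from h import *
c=cam("wrist"); im=viewer.camera("wrist")
ya=np.radians(9.2); X=np.array([np.cos(ya),np.sin(ya)]);Y=np.array([-X[1],X[0]]);C=np.array([.584,.117])
P=[[*(C+a*.03*X+b*.03*Y),.022] for a in(-1,1) for b in(-1,1)]
kn=[.5152,.1669,.054]; P+= [kn,[*(C-.06*Y),.044]]
p=proj(c,P);v=im.copy();print(p.round().tolist())
for q in p: cv2.drawMarker(v,tuple(int(round(k)) for k in q),(0,0,255),0,6,1)
x0,y0=np.clip(p.min(0)-40,0,None).astype(int); x1,y1=(p.max(0)+50).astype(int)
cr=v[y0:min(y1,480),x0:min(x1,640)]; k=min(800/cr.shape[1],600/cr.shape[0]); print(x0,y0,k)
cv2.imwrite("pics/w4.png",cv2.resize(cr,None,fx=k,fy=k,interpolation=cv2.INTER_CUBIC)); cv2.imwrite("pics/w4raw.png",im)
E
```

```text
t 8.9333 pos [0.5842 0.117  0.0336] q [ 0.01   0.783  1.645 -0.     0.712 -0.151] yang 9.26 tilt 0.06 F [ 0.9 -0.5 -1.4] w 0.0593 g 25.0
t 9.35 pos [0.5821 0.1169 0.0423] q [ 0.01   0.768  1.644 -0.     0.733 -0.151] yang 9.25 tilt 0.23 F [ 0.1  0.2 -0.4] w 0.0751 g 0.0
t 9.7667 pos [0.5845 0.1171 0.2077] q [ 0.01   0.527  1.545  0.     1.065 -0.151] yang 9.26 tilt 0.24 F [ 0.9 -0.4 -0.1] w 0.0758 g 0.0
t 10.1833 pos [0.596  0.0382 0.2038] q [-1.230e-01  5.350e-01  1.542e+00  1.000e-03  1.065e+00 -2.840e-01] yang 9.19 tilt 0.06 F [-0.1 -0.4 -0.6] w 0.0507 g 0.0
[[288.0, 174.0], [286.0, 106.0], [352.0, 174.0], [354.0, 106.0], [244.0, 61.0], [320.0, 210.0]]
203 21 2.510460251046025
```

View pics/w4.png

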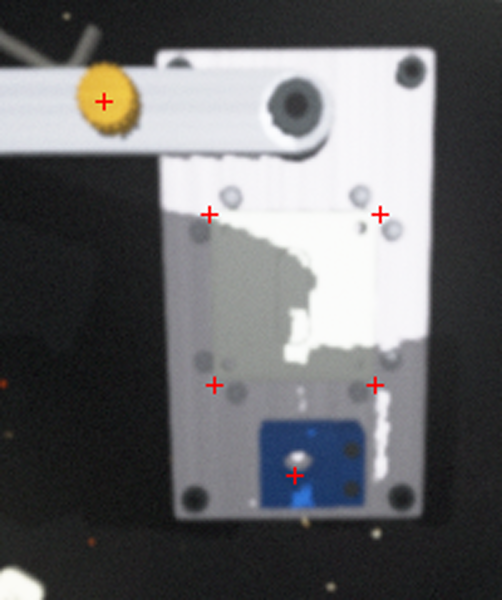

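```bash
python3 -m creep '[{"translation":[35,-15,0],"roll":7,"gripper":40},{"translation":[70,-30,0],"roll":14,"gripper":40},{"translation":[105,-45,0],"roll":21,"gripper":40},{"translation":[140,-59,0],"roll":28,"gripper":40},{"translation":[140,-59,0],"roll":35,"gripper":40}]' 25 >/dev/null;python3 log.py
python3 -m creep '[{"translation":[0,0,0],"roll":7,"gripper":40},{"translation":[0,0,0],"roll":14,"gripper":40},{"translation":[0,0,10],"roll":21,"gripper":40},{"translation":[0,0,20],"roll":28,"gripper":40},{"translation":[0,0,40],"roll":35,"gripper":40}]' 25 >/dev/null;python3 log.py
python3 -m creep '[{"translation":[0,0,10],"roll":7,"gripper":40},{"translation":[0,0,20],"roll":14,"gripper":40},{"translation":[0,0,30],"roll":20,"gripper":40},{"translation":[0,0,30],"roll":20,"gripper":40},{"translation":[0,0,30],"roll":20,"gripper":40}]' 25 >/dev/null;python3 log.py
python3 - <<'E'
from h import *
c=cam("wrist"); im=viewer.camera("wrist"); cv2.imwrite("pics/w5.png",im)
print("pred",proj(c,[(.5152,.1669,.054)]),proj(c,[(.5152,.1669,.038)]))
hs=cv2.cvtColor(im,cv2.COLOR_BGR2HSV); m=cv2.inRange(hs,(18,110,90),(35,255,255))
n,l,s,ce=cv2.connectedComponentsWithStats(m)
for i in range(1,n):
    if s[i,4]>60: print(s[i],ce[i].round(1),unproj(c,ce[i],.05).round(4))
print(totool([.5152,.1669,.057]).round(1))
E
```

```text
t 10.65 pos [0.5095 0.1728 0.203 ] q [0.118 0.464 1.688 0.003 0.996 0.564] yang -25.7 tilt 0.4 F [ 0.2  0.  -1. ] w 0.0403 g 0.0
t 11.0667 pos [0.5163 0.1686 0.1647] q [0.11  0.523 1.716 0.    0.898 1.173] yang -60.94 tilt 0.23 F [-0.1  0.6 -0.8] w 0.0401 g 0.0
t 11.4833 pos [0.5147 0.1678 0.1331] q [0.108 0.573 1.74  0.    0.831 1.513] yang -80.49 tilt 0.12 F [ 0.  -0.7  0.1] w 0.0404 g 0.0
pred [[320.2034144  258.16599761]] [[320.10892256 251.12423608]]
[ 99   0  13  23 139] [104.8   9.8] [[0.646  0.3188 0.05  ]]
[ 26  60  15  39 136] [34.9 78.9] [[0.601  0.3633 0.05  ]]
[131  70  13  27 128] [137.5  82.4] [[0.6076 0.2966 0.05  ]]
[51 72  8 30 83] [54.6 85.6] [[0.5986 0.3501 0.05  ]]
[ 32  99  10  42 156] [ 37.1 119. ] [[0.5767 0.3623 0.05  ]]
[ 80 147  25  36 269] [ 94.3 165.6] [[0.5524 0.3236 0.05  ]]
[ 17 166  12  38 110] [ 21.1 185.6] [[0.5312 0.3757 0.05  ]]
[304 240  27  29 601] [317.1 254. ] [[0.5165 0.1693 0.05  ]]
[ 64 267  11  28 105] [ 68.4 281.8] [[0.4655 0.3443 0.05  ]]
[ 34 268  26  34 122] [ 45.2 281.8] [[0.4623 0.3622 0.05  ]]
[213 302  18  58 531] [220.1 330.1] [[0.4461 0.2306 0.05  ]]
[406 302  18  59 519] [416.6 331. ] [[0.4694 0.0867 0.05  ]]
[ 184  370  370   22 5146] [381.4 382.6] [[0.4206 0.1025 0.05  ]]
[-0.2  0.7 76.6]
```

```bash
python3 -m creep '[{"translation":[1,0,20],"roll":-0.3,"gripper":40},{"translation":[1,0,40],"roll":-0.3,"gripper":40},{"translation":[1,0,60],"roll":-0.3,"gripper":40},{"translation":[1,0,68],"roll":-0.3,"gripper":40},{"translation":[1,0,76],"roll":-0.3,"gripper":40}]' 15 >/dev/null;python3 log.py
python3 -m creep '[{"translation":[0,0,0],"roll":0,"gripper":30},{"translation":[0,0,0],"roll":0,"gripper":20},{"translation":[0,0,0],"roll":0,"gripper":10},{"translation":[0,0,0],"roll":0,"gripper":10},{"translation":[0,0,0],"roll":0,"gripper":10}]' 15 >/dev/null;python3 log.py
python3 -m creep '[{"translation":[0,0,0],"roll":0,"gripper":10},{"translation":[0,0,0],"roll":0,"gripper":10},{"translation":[0,0,0],"roll":0,"gripper":10}]' 15 >/dev/null;python3 log.py
```

```text
t 11.95 pos [0.5168 0.1672 0.0574] q [0.107 0.703 1.775 0.    0.664 1.509] yang -80.35 tilt 0.0 F [ 0.3  0.1 -0.6] w 0.0401 g 0.0
t 12.3667 pos [0.5173 0.1671 0.0585] q [0.107 0.701 1.774 0.    0.664 1.51 ] yang -80.44 tilt 0.1 F [-1.2  0.4  1.6] w 0.0176 g 15.0
t 12.6167 pos [0.5173 0.1671 0.0584] q [0.107 0.701 1.774 0.    0.664 1.51 ] yang -80.44 tilt 0.09 F [-0.9  1.9  7.2] w 0.0172 g 15.0
```

```bash
python3 -m creep '[{"translation":[0.3,6.3,0],"roll":-6,"gripper":10},{"translation":[1.3,12.5,0],"roll":-12,"gripper":10},{"translation":[2.9,18.5,0],"roll":-18,"gripper":10},{"translation":[5.2,24.4,0],"roll":-24,"gripper":10},{"translation":[8,30,0],"roll":-30,"gripper":10}]' 15 >/dev/null;python3 log.py
python3 -m creep '[{"translation":[0.3,6.3,0],"roll":-6,"gripper":10},{"translation":[1.3,12.5,0],"roll":-12,"gripper":10},{"translation":[2.9,18.5,0],"roll":-18,"gripper":10},{"translation":[5.2,24.4,0],"roll":-24,"gripper":10},{"translation":[8,30,0],"roll":-30,"gripper":10}]' 15 >/dev/null;python3 log.py
python3 -c "
from h import *
print(totool([.584,.117,.058]))"
```

```text
t 13.0333 pos [0.5309 0.139  0.0584] q [5.200e-02 7.050e-01 1.762e+00 1.000e-03 6.710e-01 9.260e-01] yang -50.17 tilt 0.18 F [0.4 3.5 5.3] w 0.0173 g 15.0
t 13.45 pos [0.5563 0.122  0.0585] q [0.018 0.721 1.709 0.004 0.709 0.369] yang -20.23 tilt 0.23 F [1.  8.2 4.2] w 0.0168 g 15.0
[ 4.94059213 27.73295371  0.53709666]
```

```bash
python3 -m creep '[{"translation":[0.3,6.3,0],"roll":-6,"gripper":10},{"translation":[1.2,12.5,0],"roll":-12,"gripper":10},{"translation":[2.6,18.5,0],"roll":-18,"gripper":10},{"translation":[4.5,24,0],"roll":-24,"gripper":10},{"translation":[5.5,27,0],"roll":-29.5,"gripper":10}]' 15 >/dev/null;python3 log.py
python3 -m creep '[{"translation":[0,1,0],"roll":0,"gripper":10},{"translation":[0,2,0],"roll":0,"gripper":10},{"translation":[0,2,0],"roll":0,"gripper":10}]' 15 >/dev/null;python3 log.py
```

```text
t 13.8667 pos [0.5833 0.1191 0.0584] q [ 0.012  0.742  1.641  0.007  0.756 -0.154] yang 9.19 tilt 0.3 F [-0.7  9.1  4.9] w 0.0174 g 15.0
t 14.1167 pos [0.584  0.1192 0.0584] q [ 0.012  0.743  1.638  0.005  0.76  -0.148] yang 8.98 tilt 0.22 F [-1.6  8.5  5.9] w 0.0174 g 15.0
```

```bash
python3 -m creep '[{"translation":[0,1,0],"roll":0,"gripper":10},{"translation":[0,1.5,0],"roll":0,"gripper":10},{"translation":[0,1.5,0],"roll":0,"gripper":10}]' 15 >/dev/null;python3 log.py
python3 -m creep '[{"translation":[0,1,0],"roll":0,"gripper":10},{"translation":[0,1.5,0],"roll":0,"gripper":10},{"translation":[0,1.5,0],"roll":0,"gripper":10}]' 15 >/dev/null;python3 log.py
```

```text
t 14.3667 pos [0.5845 0.1193 0.0584] q [ 0.013  0.744  1.635  0.005  0.764 -0.148] yang 9.01 tilt 0.21 F [-2.9  7.7  6.9] w 0.0171 g 15.0
t 14.6167 pos [0.5852 0.1194 0.0583] q [ 0.013  0.745  1.632  0.004  0.768 -0.148] yang 9.03 tilt 0.25 F [-3.8  7.6  7.7] w 0.0175 g 15.0
```

```bash
python3 -m creep '[{"translation":[0,1,0],"roll":0,"gripper":10},{"translation":[0,2,0],"roll":0,"gripper":10},{"translation":[0,3,0],"roll":0,"gripper":10},{"translation":[0,4,0],"roll":0,"gripper":10},{"translation":[0,4,0],"roll":0,"gripper":10}]' 15 >/dev/null;python3 log.py
python3 -m creep '[{"translation":[0,1,0],"roll":0,"gripper":10},{"translation":[0,2,0],"roll":0,"gripper":10},{"translation":[0,3,0],"roll":0,"gripper":10},{"translation":[0,4,0],"roll":0,"gripper":10},{"translation":[0,4,0],"roll":0,"gripper":10}]' 15 >/dev/null;python3 log.py
```

```text
t 15.0333 pos [0.5855 0.1193 0.0582] q [ 0.013  0.748  1.624  0.003  0.781 -0.147] yang 9.04 tilt 0.68 F [-10.4   3.8  12.4] w 0.0175 g 15.0
t 15.45 pos [0.5857 0.1193 0.058 ] q [ 1.400e-02  7.500e-01  1.617e+00  1.000e-03  7.940e-01 -1.460e-01] yang 9.08 tilt 1.17 F [-14.5   1.4  18.4] w 0.0172 g 15.1
```

```bash
python3 -m creep '[{"translation":[0,0,0],"roll":0,"gripper":25},{"translation":[0,-4,0],"roll":0,"gripper":40},{"translation":[0,-9,0],"roll":0,"gripper":40},{"translation":[0,-9,0],"roll":0,"gripper":40},{"translation":[0,-9,0],"roll":0,"gripper":40}]' 15 >/dev/null;python3 log.py
python3 -m creep '[{"translation":[0,0,-20],"roll":0,"gripper":40},{"translation":[0,0,-50],"roll":0,"gripper":40},{"translation":[-30,0,-80],"roll":0,"gripper":40},{"translation":[-60,0,-110],"roll":0,"gripper":40},{"translation":[-90,0,-130],"roll":0,"gripper":40}]' 15 >/dev/null;python3 log.py
python3 -m creep '[{"translation":[-40,5,0],"roll":0,"gripper":40},{"translation":[-50,5,0],"roll":0,"gripper":40},{"translation":[-50,5,0],"roll":0,"gripper":40},{"translation":[-50,5,0],"roll":0,"gripper":40},{"translation":[-50,5,0],"roll":0,"gripper":40}]' 15 >/dev/null;python3 log.py
python3 - <<'E'
from h import *
c=cam("wrist"); im=viewer.camera("wrist"); cv2.imwrite("pics/w6raw.png",im); np.savez("w6.npz",K=c[0],k=c[1],R=c[2],t=c[3])
print("cam",-c[2].T@c[3])
ya=np.radians(9.2); X=np.array([np.cos(ya),np.sin(ya)]);Y=np.array([-X[1],X[0]]);C=np.array([.584,.117])
a=np.linspace(0,2*np.pi,40,endpoint=False)
F=C-.06*Y; P=[F+.014*(i*X+j*Y) for i in(-1,1) for j in(-1,1)]
P=np.array([[*q,.044] for q in P]+[[*F,.044]]+[[*C,.054]]); p=proj(c,P); print(p.round())
x0,y0=(p[:5].min(0)-30).astype(int).clip(0); x1,y1=(p[:5].max(0)+30).astype(int)
cr=im[y0:y1,x0:x1]; print(x0,y0,cr.shape); cr=cv2.resize(cr,None,fx=6,fy=6,interpolation=cv2.INTER_CUBIC)[:600,:800]
for q in p[:5]: cv2.drawMarker(cr,tuple(int(round(k)) for k in (q-[x0,y0])*6),(0,0,255),0,12,1)
cv2.imwrite("pics/w6.png",cr)
E
```

```text
t 15.8667 pos [0.5865 0.1167 0.0575] q [ 0.01   0.746  1.633 -0.     0.762 -0.148] yang 9.04 tilt 0.05 F [ 0.5 -0.1  0.4] w 0.0382 g 0.0
t 16.2833 pos [0.6019 0.0274 0.1903] q [-0.14   0.557  1.544  0.     1.036 -0.3  ] yang 9.16 tilt 0.25 F [ 1.3 -1.   0.1] w 0.0396 g 0.0
t 16.7 pos [ 0.6121 -0.0192  0.1866] q [-2.140e-01  5.760e-01  1.517e+00  1.000e-03  1.051e+00 -3.730e-01] yang 9.08 tilt 0.16 F [-0.1  0.7 -0.5] w 0.0396 g 0.0
cam [0.59985773 0.05438779 0.32826857]
[[295. 159.]
 [294. 123.]
 [330. 159.]
 [330. 123.]
 [312. 141.]
 [311.  57.]]
264 92 (97, 95, 3)
```

View pics/w6.png

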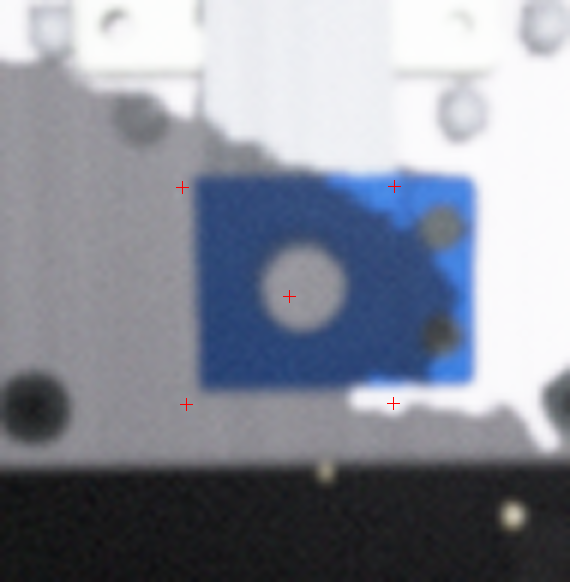

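```bash
python3 - <<'E'
from h import *
w=np.load("w6.npz"); c=(w["K"],float(w["k"]),w["R"],w["t"])
F=unproj(c,[[314.5,140]],.044)[0];print("fork wrist",F.round(4))
k=unproj(c,[[311,57]],.054)
s=cam("scene");t=cam("top")
def tri(a,b):
    best=min(((np.linalg.norm(proj(s,unproj(t,[a],z))[0]-b),z) for z in np.arange(0,.3,.004)));return best,unproj(t,[a],best[1]).round(3)
im=cv2.imread("pics/top0.png");im2=cv2.imread("pics/scene0.png")
for n,i in(("top",im),("scene",im2)):
    h=cv2.cvtColor(i,cv2.COLOR_BGR2HSV); m=cv2.inRange(h,(0,130,90),(8,255,255))|cv2.inRange(h,(172,130,90),(180,255,255))
    q,l,st,ce=cv2.connectedComponentsWithStats(m); print(n,[(st[j].tolist(),ce[j].round(1).tolist()) for j in range(1,q) if st[j,4]>40])
E
```

```text
fork wrist [0.5953 0.0591 0.044 ]
top [([236, 0, 25, 15, 184], [249.1, 5.3]), ([464, 131, 38, 39, 1148], [482.1, 150.0]), ([428, 189, 11, 12, 95], [432.9, 194.5]), ([442, 236, 17, 16, 206], [450.2, 243.8])]
scene [([130, 80, 12, 10, 80], [135.5, 84.1]), ([58, 112, 34, 29, 643], [75.5, 126.1]), ([306, 129, 29, 19, 459], [320.0, 137.5]), ([126, 167, 6, 10, 42], [128.4, 171.5]), ([321, 168, 9, 15, 96], [325.2, 174.7]), ([362, 170, 11, 22, 193], [366.9, 180.2]), ([40, 197, 46, 17, 460], [64.7, 206.0])]
```

```bash
python3 - <<'E'
from h import *
s=cam("scene");t=cam("top")
for z in (.05,.07,.09,.11,.13): print("jar",z,unproj(t,[[482,150]],z).round(3)[0],proj(s,unproj(t,[[482,150]],z)).round(0)[0])
print("pin",unproj(t,[[432.9,194.5]],.07).round(4),proj(s,unproj(t,[[432.9,194.5]],.07)))
print(totool([.6595,-.171,.06]))
E
```

```text
jar 0.05 [ 0.732 -0.252  0.05 ] [319. 148.]
jar 0.07 [ 0.728 -0.247  0.07 ] [320. 140.]
jar 0.09 [ 0.723 -0.242  0.09 ] [320. 133.]
jar 0.11 [ 0.718 -0.237  0.11 ] [321. 125.]
jar 0.13 [ 0.713 -0.232  0.13 ] [322. 118.]
pin [[ 0.6593 -0.1703  0.07  ]] [[325.614714   169.72228509]]
[-157.90392139   22.96996518  126.32885019]
```

```bash
python3 -m creep '[{"translation":[-40,6,-20],"roll":0,"gripper":40},{"translation":[-80,12,-20],"roll":0,"gripper":40},{"translation":[-120,18,-20],"roll":0,"gripper":40},{"translation":[-158,23,-20],"roll":0,"gripper":40},{"translation":[-158,23,-20],"roll":0,"gripper":40}]' 15 >/dev/null
python3 -m creep '[{"translation":[0,0,0],"roll":0,"gripper":40},{"translation":[0,0,0],"roll":0,"gripper":40}]' 15 >/dev/null;python3 log.py
python3 - <<'E'
from h import *
s=cam("scene");t=cam("top")
for z in (.07,.09,.11): print("big",z,proj(s,unproj(t,[[450.2,243.8]],z)).round(0)[0])
c=cam("wrist"); im=viewer.camera("wrist"); cv2.imwrite("pics/w7raw.png",im)
h=cv2.cvtColor(im,cv2.COLOR_BGR2HSV); m=cv2.inRange(h,(0,130,60),(8,255,255))|cv2.inRange(h,(172,130,60),(180,255,255))
q,l,st,ce=cv2.connectedComponentsWithStats(m)
for j in range(1,q):
    if st[j,4]>30: print(st[j],ce[j].round(1),unproj(c,ce[j],.06).round(4))
p=proj(c,[(.6595,-.171,.07),(.6595,-.171,.044),(.6595,-.171,.057)]);print(p.round(1))
print([ (d['p'],d['bbox']) for d in viewer.recognise("wrist","pin")])
x0,y0=(p[0]-[66,50]).astype(int); cr=cv2.resize(im[y0:y0+100,x0:x0+133],None,fx=6,fy=6,interpolation=cv2.INTER_CUBIC); print(x0,y0); cv2.imwrite("pics/w7.png",cr)
E
```

```text
t 17.3333 pos [ 0.6599 -0.171   0.2065] q [-4.170e-01  6.430e-01  1.310e+00  1.000e-03  1.192e+00 -5.770e-01] yang 9.12 tilt 0.17 F [-0.  -0.   0.3] w 0.0401 g 0.0
big 0.07 [368. 178.]
big 0.09 [368. 169.]
big 0.11 [369. 161.]
[310 224  19  22 313] [319.  235.1] [[ 0.6592 -0.1705  0.06  ]]
[122 228  36  34 129] [139.  245.3] [[ 0.5025 -0.205   0.06  ]]
[211 232  34  35 842] [227.1 248.8] [[ 0.5812 -0.1956  0.06  ]]
[390 301  15  15  83] [397.9 308.4] [[ 0.7426 -0.2282  0.06  ]]
[350 307   8   8  43] [354.3 311.4] [[ 0.7032 -0.2375  0.06  ]]
[349 346  20  16 214] [359.9 352.1] [[ 0.7167 -0.2793  0.06  ]]
[[319.2 238.7]
 [319.2 231.3]
 [319.2 234.9]]
[(0.81, [211.7, 225.9, 42.0, 39.6]), (0.72, [310.4, 218.6, 21.3, 30.2])]
253 188
```

View pics/w7.png

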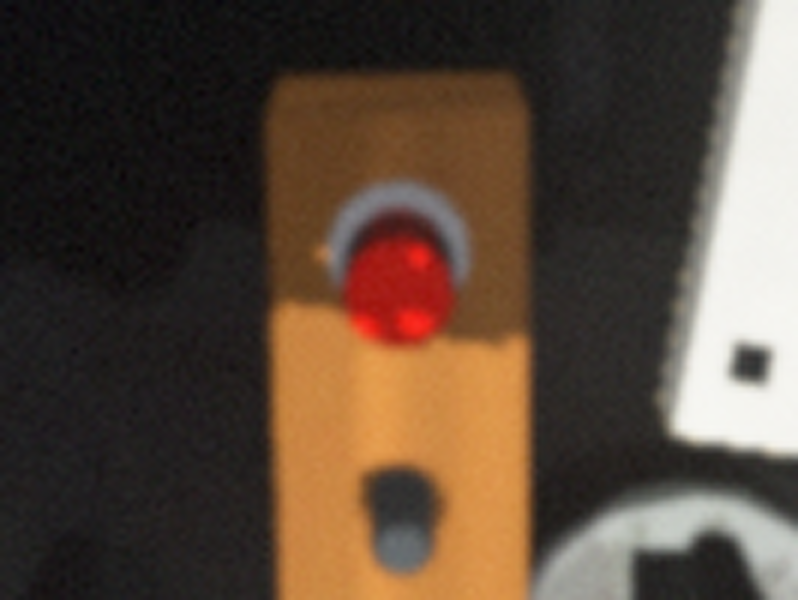

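```bash
python3 -m creep '[{"translation":[1.7,0,30],"roll":0,"gripper":40},{"translation":[1.7,0,60],"roll":0,"gripper":40},{"translation":[1.7,0,90],"roll":0,"gripper":40},{"translation":[1.7,0,110],"roll":0,"gripper":40},{"translation":[1.7,0,120],"roll":0,"gripper":40}]' 30 >/dev/null
python3 -m creep '[{"translation":[0,0,8],"roll":0,"gripper":40},{"translation":[0,0,16],"roll":0,"gripper":40},{"translation":[0,0,20],"roll":0,"gripper":40},{"translation":[0,0,20],"roll":0,"gripper":40}]' 30 >/dev/null;python3 log.py
python3 -c "
from h import *
print(totool([.6596,-.1693,.0665]).round(1))"
```

```text
t 18.1833 pos [ 0.6605 -0.171   0.0676] q [-0.417  0.811  1.397 -0.     0.933 -0.575] yang 9.08 tilt 0.01 F [-0.2 -0.5 -0.7] w 0.0401 g 0.0
[ 1.8 -0.6  1.1]
```

```bash
python3 -m creep '[{"translation":[1.8,-0.6,0.8],"roll":0,"gripper":40},{"translation":[1.8,-0.6,0.8],"roll":0,"gripper":40},{"translation":[1.8,-0.6,0.8],"roll":0,"gripper":40}]' 30 >/dev/null;python3 log.py
python3 -m creep '[{"translation":[0,0,0],"roll":0,"gripper":30},{"translation":[0,0,0],"roll":0,"gripper":20},{"translation":[0,0,0],"roll":0,"gripper":8},{"translation":[0,0,0],"roll":0,"gripper":8},{"translation":[0,0,0],"roll":0,"gripper":8}]' 30 >/dev/null
python3 -m creep '[{"translation":[0,0,0],"roll":0,"gripper":8},{"translation":[0,0,0],"roll":0,"gripper":8},{"translation":[0,0,0],"roll":0,"gripper":8}]' 30 >/dev/null;python3 log.py
python3 -m creep '[{"translation":[0,0,-10],"roll":0,"gripper":8},{"translation":[0,0,-30],"roll":0,"gripper":8},{"translation":[0,0,-50],"roll":0,"gripper":8},{"translation":[0,0,-75],"roll":0,"gripper":8},{"translation":[0,0,-90],"roll":0,"gripper":8}]' 30 >/dev/null;python3 log.py
```

```text
t 18.4333 pos [ 0.6599 -0.1697  0.0677] q [-0.415  0.81   1.401  0.     0.929 -0.573] yang 9.06 tilt 0.09 F [0.8 0.6 0.1] w 0.0397 g 0.0
t 19.1 pos [ 0.6596 -0.1696  0.0668] q [-0.415  0.811  1.401 -0.     0.929 -0.573] yang 9.05 tilt 0.01 F [-0.5  1.3  0.2] w 0.0149 g 30.0
t 19.5167 pos [ 0.6601 -0.1698  0.1597] q [-0.415  0.693  1.353 -0.     1.094 -0.573] yang 9.06 tilt 0.14 F [ 1.2 -0.6 -0.5] w 0.0148 g 30.0
```

```bash
python3 -m creep '[{"translation":[40,-5,0],"roll":0,"gripper":8},{"translation":[80,-10,0],"roll":0,"gripper":8},{"translation":[120,-14,0],"roll":0,"gripper":8},{"translation":[160,-18,0],"roll":0,"gripper":8},{"translation":[190,-22,0],"roll":0,"gripper":8}]' 30 >/dev/null
python3 -m creep '[{"translation":[25,-3,0],"roll":0,"gripper":8},{"translation":[46,-5,0],"roll":0,"gripper":8},{"translation":[46,-5,0],"roll":0,"gripper":8},{"translation":[46,-5,20],"roll":0,"gripper":8},{"translation":[46,-5,35],"roll":0,"gripper":8}]' 30 >/dev/null
python3 -m creep '[{"translation":[0,0,0],"roll":0,"gripper":8},{"translation":[0,0,0],"roll":0,"gripper":8}]' 30 >/dev/null
python3 log.py;python3 - <<'E'
from h import *
print(totool([.5953,.0591,.104]).round(1))
c=cam("wrist"); im=viewer.camera("wrist"); cv2.imwrite("pics/w8raw.png",im)
p=proj(c,[(.5953,.0591,.044)])[0];print(p)
h=cv2.cvtColor(im,cv2.COLOR_BGR2HSV); m=cv2.inRange(h,(105,120,40),(125,255,255)); q,l,st,ce=cv2.connectedComponentsWithStats(m)
for j in range(1,q):
    if st[j,4]>100: print(st[j],ce[j].round(1))
x0,y0=(p-[80,60]).astype(int).clip(0); cv2.imwrite("pics/w8.png",cv2.resize(im[y0:y0+120,x0:x0+160],None,fx=5,fy=5,interpolation=cv2.INTER_CUBIC)); print(x0,y0)
E
```

```text
t 20.5167 pos [0.5953 0.0587 0.1214] q [-0.088  0.649  1.601 -0.     0.893 -0.246] yang 9.03 tilt 0.1 F [-0.1  0.2 -0.7] w 0.0152 g 30.0
[ 0.4  0.1 17.4]
[319.92590416 260.68367508]
[ 299  229   55   51 1900] [326.7 254.6]
239 200
```

```bash
python3 -m creep '[{"translation":[0.4,0,8],"roll":0,"gripper":8},{"translation":[0.4,0,16],"roll":0,"gripper":8},{"translation":[0.4,0,17],"roll":0,"gripper":8},{"translation":[0.4,0,17],"roll":0,"gripper":8}]' 30 >/dev/null;python3 log.py
python3 -m creep '[{"translation":[0,0,2],"roll":0,"gripper":8},{"translation":[0,0,4],"roll":0,"gripper":8},{"translation":[0,0,6],"roll":0,"gripper":8},{"translation":[0,0,6],"roll":0,"gripper":8}]' 30 >/dev/null;python3 log.py
```

```text
t 20.9 pos [0.5951 0.0595 0.1041] q [-0.087  0.674  1.611 -0.     0.857 -0.245] yang 9.04 tilt 0.09 F [ 0.7  0.3 -0.6] w 0.0149 g 30.0
t 21.2333 pos [0.5954 0.0597 0.0984] q [-0.087  0.683  1.614 -0.     0.845 -0.245] yang 9.06 tilt 0.04 F [-0.1 -0.2 -0.4] w 0.015 g 30.0
```

No contact 3.5 mm below the mouth, so the tip is in. I'm continuing slowly.

```bash
python3 -m creep '[{"translation":[0,0,2],"roll":0,"gripper":8},{"translation":[0,0,4],"roll":0,"gripper":8},{"translation":[0,0,6],"roll":0,"gripper":8},{"translation":[0,0,6],"roll":0,"gripper":8}]' 30 >/dev/null;python3 log.py
python3 -m creep '[{"translation":[0,0,2],"roll":0,"gripper":8},{"translation":[0,0,4],"roll":0,"gripper":8},{"translation":[0,0,6],"roll":0,"gripper":8},{"translation":[0,0,6],"roll":0,"gripper":8}]' 30 >/dev/null;python3 log.py
```

```text
t 21.5667 pos [0.5953 0.0597 0.0923] q [-0.087  0.692  1.617 -0.     0.833 -0.245] yang 9.06 tilt 0.05 F [-1.1 -0.4 -0.8] w 0.0152 g 30.0
t 21.9 pos [0.5953 0.0596 0.0863] q [-0.087  0.702  1.62  -0.     0.821 -0.245] yang 9.05 tilt 0.04 F [ 0.3 -0.  -0.8] w 0.0153 g 30.0
```

```bash
python3 -m creep '[{"translation":[0,0,2],"roll":0,"gripper":8},{"translation":[0,0,4],"roll":0,"gripper":8},{"translation":[0,0,6],"roll":0,"gripper":8},{"translation":[0,0,6],"roll":0,"gripper":8}]' 30 >/dev/null;python3 log.py
python3 -m creep '[{"translation":[0,0,2],"roll":0,"gripper":8},{"translation":[0,0,4],"roll":0,"gripper":8},{"translation":[0,0,6],"roll":0,"gripper":8},{"translation":[0,0,6],"roll":0,"gripper":8}]' 30 >/dev/null;python3 log.py
```

```text
t 22.2333 pos [0.5954 0.0596 0.0803] q [-0.087  0.711  1.622 -0.     0.809 -0.245] yang 9.06 tilt 0.04 F [-0.1  1.2 -1.4] w 0.0149 g 30.0
t 22.5667 pos [0.5954 0.0596 0.0743] q [-0.087  0.72   1.625 -0.     0.797 -0.245] yang 9.06 tilt 0.03 F [-0.3  0.4 -0.9] w 0.0153 g 30.0
```

```bash
python3 -m creep '[{"translation":[0,0,2],"roll":0,"gripper":8},{"translation":[0,0,3],"roll":0,"gripper":8},{"translation":[0,0,4],"roll":0,"gripper":8},{"translation":[0,0,4],"roll":0,"gripper":8}]' 30 >/dev/null;python3 log.py
python3 -m creep '[{"translation":[0,0,1],"roll":0,"gripper":8},{"translation":[0,0,1.5],"roll":0,"gripper":8},{"translation":[0,0,1.5],"roll":0,"gripper":8}]' 30 >/dev/null;python3 log.py
```

```text
t 22.9 pos [0.5956 0.0597 0.0708] q [-0.087  0.726  1.626  0.     0.79  -0.245] yang 9.05 tilt 0.0 F [-1.   0.2  0.3] w 0.015 g 30.0
t 23.15 pos [0.5956 0.0597 0.0707] q [-0.087  0.726  1.626 -0.     0.789 -0.245] yang 9.07 tilt 0.02 F [-3.   0.5  9.1] w 0.0152 g 30.0
```

Contact is at exactly the expected height: 9 N with z stopped at 0.0707, so the collar is on the fork. Next I release, lift and check.

```bash
python3 -m creep '[{"translation":[0,0,-1],"roll":0,"gripper":20},{"translation":[0,0,-1],"roll":0,"gripper":35},{"translation":[0,0,-1],"roll":0,"gripper":40},{"translation":[0,0,-1],"roll":0,"gripper":40},{"translation":[0,0,-5],"roll":0,"gripper":40}]' 30 >/dev/null;python3 log.py
python3 -m creep '[{"translation":[0,0,-25],"roll":0,"gripper":40},{"translation":[0,0,-50],"roll":0,"gripper":40},{"translation":[0,0,-85],"roll":0,"gripper":40},{"translation":[0,0,-115],"roll":0,"gripper":40},{"translation":[0,0,-130],"roll":0,"gripper":40}]' 30 >/dev/null
python3 -m creep '[{"translation":[-35,0,0],"roll":0,"gripper":40},{"translation":[-50,0,0],"roll":0,"gripper":40},{"translation":[-50,0,0],"roll":0,"gripper":40},{"translation":[-50,0,0],"roll":0,"gripper":40}]' 30 >/dev/null;python3 log.py
python3 - <<'E'
from h import *
a=viewer.camera("wrist"); b=viewer.camera("scene")
A=cv2.resize(a[20:220,240:400],(400,500),interpolation=cv2.INTER_CUBIC); B=cv2.resize(b[230:380,200:320],(400,500),interpolation=cv2.INTER_CUBIC)
cv2.imwrite("pics/end.png",np.hstack([A,B]))
E
```

```text
t 23.5667 pos [0.5951 0.0596 0.0735] q [-0.087  0.722  1.625 -0.     0.797 -0.245] yang 9.05 tilt 0.1 F [-0.4 -0.1 -0.4] w 0.0366 g 0.0
t 24.3167 pos [0.603  0.0095 0.2036] q [-1.700e-01  5.430e-01  1.527e+00  1.000e-03  1.074e+00 -3.250e-01] yang 8.9 tilt 0.11 F [-0.8  0.5  0.5] w 0.0399 g 0.0
```

View pics/end.png

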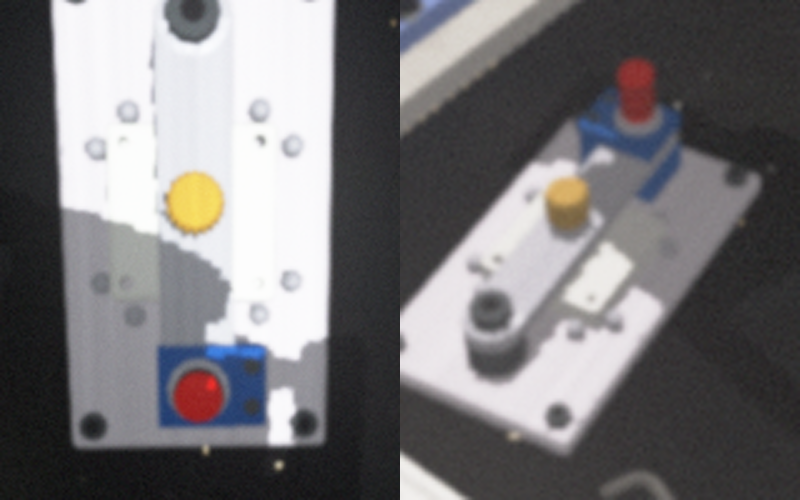

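The picture shows the plate in the nest between the dowels and the bar closed over it into the fork. The pin is upright with its collar on the fork (left panel, (198,392)).

```bash
python3 -c "
from rig import hand_in
print(hand_in())"
```

```text
the job is handed in; nothing more can be done
None
```

The plate is flat in the nest, the keeper bar is against its stop in the fork, and the red-handled pin is down with its collar on the fork; handed in at about 24 s of the 64 s allowed.

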